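# Probe a caliper bore in the inspection jig

### The job

Without lifting it off the plate, push the caliper housing square and flush into the corner of the jig's two fences and let go of it. Then take the bore probe from its stand and lower its rod down the caliper's bore, never letting it touch the caliper or the jig, until the black ring on the rod is level with the bore's rim. Finish while still holding the probe there, upright, still and centred in the bore, and leave the can, the disc and the pad alone.

Things in the scene. Friction and masses are not known exactly. Their poses are not given: they have to be found in the camera images.
- jig: Fixed jig: dark steel plate 260 x 260 x 24 mm on the bench, origin at the centre of its underside, z up, turned up to 0.25 rad. Two steel fences on it, 18 mm thick, 14 mm high (tops 38 mm above the bench): one along the +x edge, inner face at x = 110 mm, one along the +y edge, inner face at y = 110 mm. A 36 mm through hole at x = 80, y = 75 mm lies under the caliper's bore once that is home.
- jig_corner (a point): Inside corner of the two fences at the plate's top (jig frame 110, 110, 24 mm). Caliper home: its +x face on the +x fence, its +y face on the +y fence, origin at jig x = 80, y = 65, z = 24 mm, axes parallel to the jig's.
- caliper: Loose aluminium brake caliper housing, 0.45 to 0.7 kg, on the jig plate up to 0.4 rad askew: block 60 (x) x 90 (y) x 48 mm high, origin at the centre of the block's underside, z up. A lug on its -y end, 36 mm wide, 30 mm high from the underside, reaches to y = -66 mm and bears a brass nipple (top 44 mm up). It can be gripped across its 60 mm above the fences, or pushed.
- bore (a point): Centre of the rim, at the caliper's top, of its vertical piston bore, 28 mm diameter, right through (caliper frame 0, 10, 48 mm).
- stand: Fixed grey plastic probe stand, base 80 x 80 mm, top shelf 56 x 56 mm, 105 mm high, with a 20 mm hole in the middle of the shelf in which the probe hangs. Origin at the centre of its underside.
- probe: Loose bore probe, 0.12 to 0.2 kg, hanging upright by its collar in the stand, tip 15 mm above the bench. Origin at the centre of the rod's lower end, z up along it. Steel rod, 14 mm diameter, z = 0 to 90 mm; collar, 32 mm diameter, 90 to 96; square black handle 24 x 24 mm (sides along x and y), 96 to 156, thin cap to 159. Grip the handle and lift straight up.
- probe_tip (a point): Centre of the rod's lower end (the probe's origin).
- probe_mark (a point): Centre of the 3 mm wide black ring round the rod, 60 mm above the tip.
- can: Bystander: plain white spray can, 60 mm diameter, 150 mm high, origin at its foot. It stands at one side of the jig and the probe stand at the other, either way round.
- disc: Bystander: brake disc lying flat, 230 mm diameter, 42 mm high with its hat, origin at the centre of its underside.
- pad: Bystander: brake pad lying flat, 50 x 120 x 17 mm, origin at the centre of its underside.
Things that resemble listed ones, but are neither listed nor needed, are in the scene too. There is more than one size of the caliper; the one meant has the size given above.

How it is judged:
By the outcome, as a careful person would: the job done as asked, in the order asked, and still so for the second after the job is handed in, while the arm keeps its last pose, push and grip.
It also fails if it takes over 72 s, if anything falls off the work surface, if the arm or the gripper's body presses on something with over 40 N, if the wrist force passes 120 N, or if a joint passes its speed limit or range.

### The arm

A 6-joint arm with a two-finger parallel gripper is mounted at the origin on the work surface. World frame = base frame: x ahead of the robot, y to its left, z up, the work surface at z = 0. Lengths are in mm, angles in rad, forces in N, time in s.
With the tool pointing down it reaches from about 350 to 875 mm from the base axis. Payload 4.2 kg.
Tool frame: the origin (TCP) lies between the finger pads; the fingertips stand 25 mm ahead of it and the grasp point (between the pads) lies 6 mm ahead of it; z points along the fingers, y is the line along which they close (so a half turn about z gives the same grasp; the last joint's range is limited). The gripper opens to 85 mm and grips with 20 to 120 N. Pads are 22 mm wide; open, the fingers measure 114 mm over their backs; the gripper's body (76 mm by 85 mm) begins 54 mm behind the grasp point. The pads swing forward as they close: fully open they stand 13 mm farther back than shut.
Start: joints at [-1.09, 0.385, 0.008, 0, -1.194, -0.259], TCP at [137.509, -609.664, 256.312] pointing down, gripper open.
Joint ranges: [-3.14, 3.14], [-1.21, 2.06], [-1.07, 1.41], [-3.16, 2.05], [-2.99, -0.16], [-3.1, 3.1]. Speed limits (rad/s): [2.79, 2.79, 3.14, 3.14, 3.14, 3.14].

### API

Orientations are given as a unit quaternion [x, y, z, w].
In Python, from bench import arm gives the robot as it stands.
- The arm moves only by the shell command python3 -m pendant 'ROWS'. ROWS is JSON, a list of rows, each a list of 7 numbers: the shift along the tool's x, y, z in m, then the turn, a rotation vector about the tool's x, y, z in degrees, then the finger opening in m, from 0 to 0.0854. In form: [[x, y, z, wx, wy, wz, fingers], ...]. A call has 1 to 12 rows; each row shifts and turns the commanded pose from where the row before left it, along the tool's axes as they then stand; what a row does not reach is not made up. A row lasts 1/10 s, in which the tool goes at most 50 mm and 8.59 degrees, less where a joint would pass 70% of its speed; a pose out of reach is approached as far as the arm can. A call is refused whole if a number of a shift passes 0.05 or a number of a turn 8.59, either way. A call with a gripper value outside its range is refused whole. The fingers move at their own pace and stop on an object; the grip force is fixed at half the most. Time passes only in rows, so rows that do not move let the fingers close. It gives the time, the measured TCP pose, the force, the opening and the grip force at its end, in the units of the state.
- arm.read_state(): the state, without advancing time (a new reading comes with each control period).
- arm.get_image(name): name is "scene" or "top" or "wrist"; returns a dict with "image" (400x640x3 uint8, red, green, blue), "fx", "fy", "cx", "cy" (pixels), "xyz" and "rotation" of the camera in the world. Camera axes: x right, y down, z forward; pixel columns grow to the right and rows downward; lengths in mm; the calibration is good to about 2 mm. A picture is of the moment at which its call begins. There is no depth.
- arm.job_done(): hands the job in; it is judged then, once.
The state is a dict: "clock": time; "joints": joint angles; "joint_vel": joint speeds; "joint_efforts": joint torques, N m; "position": TCP position; "ee_rot": TCP orientation; "contact_force": force on the tool from outside, world axes, zero at the start; "wrist_torque": the same for the moment, N m; "gripper_width": finger opening in mm; "grasp_force": force on a finger pad.
Only numpy, scipy, OpenCV 4.12 (cv2) and the standard library are available. Lean on these libraries where they do the work, as an engineer would, in place of code of your own. Each camera call takes 0.05 s, during which the arm holds its last target. There are 200 camera calls.

## Working session

There is one attempt and no reset: what is moved stays moved. The work goes in short steps, Python scripts to look and compute and a shell command to move; the robot and the scene stay as the last step left them, time stands still between calls to the robot, and variables do not carry over. Pictures are saved under pics/ and viewed, at most 10 in all, crops included, and the job is handed in when it is done.

```bash
ls; mkdir -p pics
cat > h.py <<'E'
from bench import arm
import numpy as np, cv2
def grab(n,f):
    d=arm.get_image(n); cv2.imwrite('pics/'+f+'.png',d['image'][:,:,::-1]); np.savez('pics/'+f+'.npz',**d); return d
def load(f): return np.load('pics/'+f+'.npz')
def ray(d,u,v):
    R=np.array(d['rotation'],float).reshape(3,3)
    r=R@np.array([(u-d['cx'])/d['fx'],(v-d['cy'])/d['fy'],1]); return np.array(d['xyz'],float),r
def onz(d,u,v,z):
    o,r=ray(d,u,v); return o+r*(z-o[2])/r[2]
def proj(d,p):
    R=np.array(d['rotation'],float).reshape(3,3); q=R.T@(np.array(p,float)-np.array(d['xyz'],float))
    return np.array([d['fx']*q[0]/q[2]+d['cx'],d['fy']*q[1]/q[2]+d['cy']])
def tri(d1,p1,d2,p2):
    o1,r1=ray(d1,*p1);o2,r2=ray(d2,*p2)
    t=np.linalg.lstsq(np.c_[r1,-r2],o2-o1,rcond=None)[0]
    a=o1+r1*t[0];b=o2+r2*t[1]; return (a+b)/2,np.linalg.norm(a-b)
E
python3 - <<'E'
from h import *
for n in('scene','top'):
    d=grab(n,n); print(n,d['image'].shape,d['xyz'],np.round(d['rotation'],3).tolist(),d['fx'])
s=arm.read_state();print(s)
E
```

```text
pics
scene (400, 640, 3) [1144.00715161 -201.69669069 1027.66531278] [0.772, 0.562, -0.174, -0.239] 460.5230386940599
top (400, 640, 3) [ 386.15662773  -24.25065382 1521.22911373] [0.708, -0.704, 0.04, -0.037] 514.5717790369396
{'clock': 0.1, 'joints': array([-1.09039323e+00,  3.85477008e-01,  6.77946776e-03, -4.33629377e-04,
       -1.19399297e+00, -2.58582819e-01]), 'joint_vel': array([ 1.24649653e-03, -5.27808844e-04,  2.70923560e-03,  3.80697395e-04,
        7.99606283e-05, -4.17672711e-04]), 'joint_efforts': array([-4.38737352e-04, -3.93318021e+01,  1.88928884e+01,  4.19793248e+00,
       -2.60651737e-03,  1.15297263e-05]), 'position': array([ 137.41211104, -609.231639  ,  255.33936953]), 'ee_rot': array([-1.10603363e-01,  9.93864155e-01,  9.55954919e-04, -1.54108239e-04]), 'contact_force': array([ 0.63653208, -0.48161939,  0.53986199]), 'wrist_torque': array([-0.02892969,  0.00438719,  0.03590074]), 'grasp_force': 0.0, 'gripper_width': 85.63525546076966}
```

```bash
sed -i 's/np.array(d\[.rotation.\],float).reshape(3,3)/Rot.from_quat(d["rotation"]).as_matrix()/; 2a from scipy.spatial.transform import Rotation as Rot' h.py; python3 -c "
from h import *
d=load('top');print(onz(d,320,200,0), onz(d,0,0,0),onz(d,640,400,0))"
```

```text
[542.72111738   1.72973467   0.        ] [1157.98604285  996.48910322    0.        ] [ -26.1740987  -918.05916032    0.        ]
```

View pics/top.png

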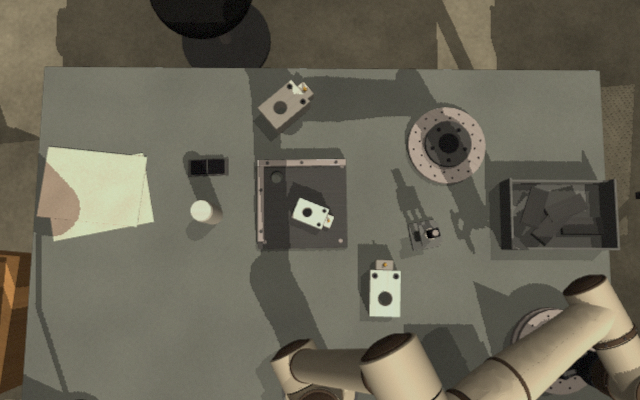

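View pics/scene.png

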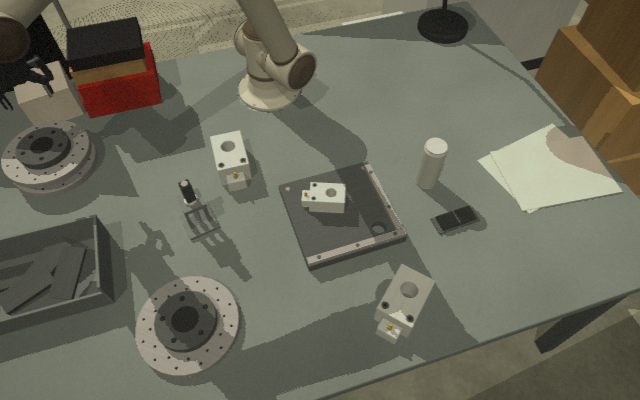

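Top view: caliper candidates are the one on the plate (312,214), a larger one at (385,290) and a larger one at (287,105). The described size, and lying on the plate, fits only (312,214). Discs are at (447,145) and (555,350), the probe in its stand is at (430,233), the can at (203,211) and the pad at (208,167). I'll check the choice in a close crop.

```bash
python3 -c "
from h import *
t=cv2.imread('pics/top.png')[150:255,250:450]; s=cv2.imread('pics/scene.png')[155:275,170:410]
a=cv2.resize(t,None,fx=4,fy=4,interpolation=2)[:, :800]; cv2.imwrite('pics/c1.png',a)
cv2.imwrite('pics/c2.png',cv2.resize(s,None,fx=3.3333,fy=3.3333,interpolation=2))
d=load('top')
for n,p in dict(j1=(257,160),j2=(347,160),j3=(347,248),j4=(257,248)).items(): print(n,onz(d,*p,24).round(0))
print('bore',onz(d,308,212,72).round())
print('big',onz(d,385,298,60).round(), 'probe',onz(d,433,233,174).round())
"
```

```text
j1 [658. 188.  24.]
j2 [659. -77.  24.]
j3 [401. -78.  24.]
j4 [399. 182.  24.]
bore [501.  34.  72.]
big [ 262. -183.   60.] probe [ 440. -298.  174.]
```

View pics/c1.png

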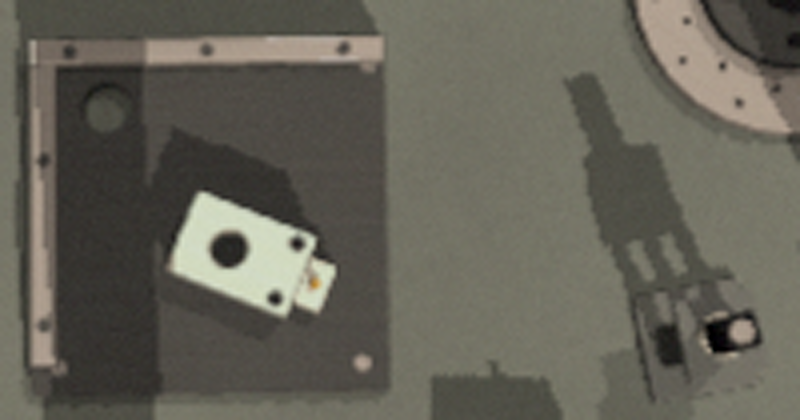

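The crop shows the small white caliper on the plate with its bore at crop (229,249), lug and brass nipple toward the lower right and fences along the top and left. The probe handle top is at crop (733,332). This confirms the choice. Next I'll bring the wrist camera over the jig.

```bash
python3 -m pendant '[[0,0,-0.04,0,0,0,0.0854],[0,0,-0.04,0,0,0,0.0854],[-0.035,0.035,0,0,0,0,0.0854],[-0.035,0.035,0,0,0,0,0.0854],[-0.035,0.035,0,0,0,0,0.0854],[-0.035,0.035,0,0,0,0,0.0854],[-0.035,0.04,0,0,0,0,0.0854],[-0.035,0.04,0,0,0,0,0.0854],[-0.035,0.04,0,0,0,0,0.0854],[-0.035,0.04,0,0,0,0,0.0854],[-0.035,0.04,0,0,0,0,0.0854],[-0.035,0.04,0,0,0,0,0.0854]]'
python3 - <<'E'
from h import *
s=arm.read_state();d=grab('wrist','w0');print(s['clock'],s['position'],s['ee_rot'],s['joints'].round(2));print(d['xyz'],d['rotation'],d['fx'])
R=Rot.from_quat(s['ee_rot']);print('cam in tool',R.inv().apply(np.array(d['xyz'])-s['position']),(R.inv()*Rot.from_quat(d['rotation'])).as_matrix().round(2))
E
```

```text
clock: 1.3
position: [386.5, -176.6, 336.3]
ee_rot: [-0.111, 0.994, 0.0, 0.0]
contact_force: [0.6, -0.1, 0.1]
gripper_width: 85.3
grasp_force: 0.0
1.3 [ 386.48835244 -176.59588136  336.30436503] [-1.10696785e-01  9.93854211e-01  5.27736905e-05  1.60598123e-04] [-0.04 -0.02 -0.3  -0.   -1.29 -1.31]
[ 315.34182459 -192.24764431  453.12608107] [0.61830131 0.77301966 0.11112885 0.08828631] 275.90380574188805
cam in tool [  72.80814265    0.39450475 -116.84578802] [[-0.   -0.96 -0.28]
 [ 1.   -0.    0.  ]
 [-0.   -0.28  0.96]]
```

```bash
python3 -m pendant '[[-0.028,0.039,0,0,0,0,0.0854],[-0.028,0.039,0,0,0,0,0.0854],[-0.028,0.039,0,0,0,0,0.0854],[-0.028,0.039,0,0,0,0,0.0854],[-0.028,0.039,0,0,0,0,0.0854],[0,0,0,0,0,0,0.0854]]'
python3 - <<'E'
from h import *
grab('wrist','w1')
a=cv2.imread('pics/w0.png');b=cv2.imread('pics/w1.png')
cv2.imwrite('pics/v1.png',np.hstack([cv2.resize(a,(400,250)),cv2.resize(b,(400,250))]))
E
```

```text
clock: 1.95
position: [481.5, 46.5, 335.1]
ee_rot: [-0.113, 0.994, 0.0, -0.001]
contact_force: [-0.4, -0.5, -0.2]
gripper_width: 85.5
grasp_force: 0.0
```

View pics/w1.png

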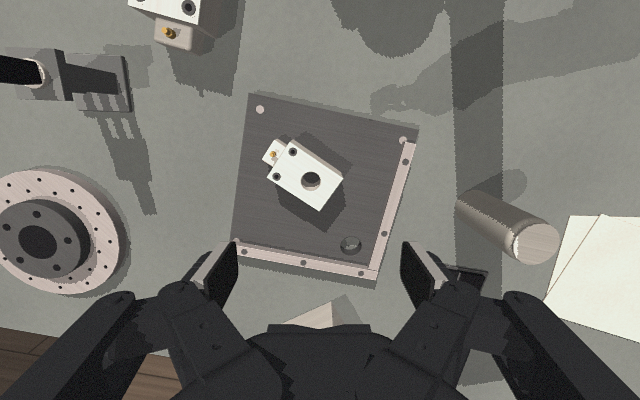

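Run:
```python
import cv2
b=cv2.imread('pics/w1.png')[90:290,225:425]
cv2.imwrite('pics/c3.png',cv2.resize(b,None,fx=3,fy=3,interpolation=2))
```

```text
(no output)
```

View pics/c3.png

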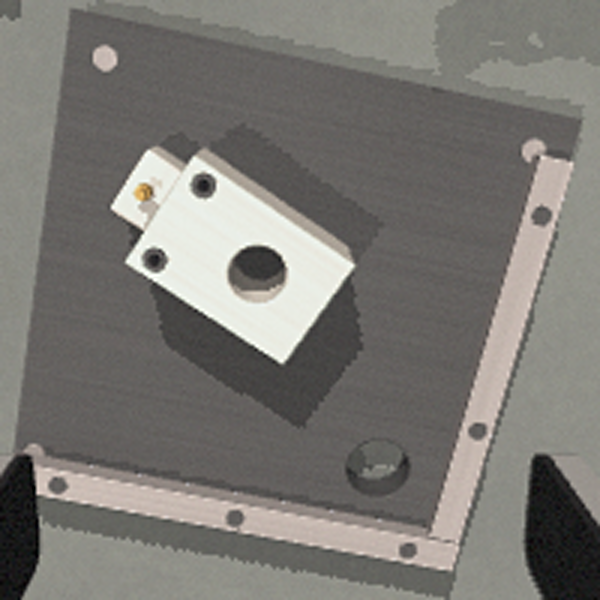

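Crop of the wrist view: caliper top corners at about (203,150), (354,264), (284,362) and (127,263), bore at (258,272). The fences' inner top edges meet near (432,530), and the jig hole is at (378,467). Next I'll fit these edges at sub-pixel accuracy.

```bash
cat >> h.py <<'E'
def edge(img,p,q,w=4,lo=.12,n=40):
    """line through strongest gradient near segment pq; returns point,dir (pixels)"""
    g=cv2.GaussianBlur(cv2.cvtColor(img,cv2.COLOR_RGB2GRAY),(0,0),.8).astype(np.float32)
    p=np.array(p,float);q=np.array(q,float);t=(q-p)/np.linalg.norm(q-p);nn=np.array([-t[1],t[0]]);s=np.arange(-w,w+.01,.25);P=[]
    for f in np.linspace(lo,1-lo,n):
        c=p+(q-p)*f+s[:,None]*nn
        v=cv2.remap(g,c[:,0].astype(np.float32)[None],c[:,1].astype(np.float32)[None],cv2.INTER_LINEAR)[0]
        dv=np.abs(np.gradient(v));k=np.argmax(dv);wd=dv[max(0,k-4):k+5]
        P.append(c[max(0,k-4):k+5].T@wd/wd.sum())
    l=cv2.fitLine(np.array(P,np.float32),cv2.DIST_HUBER,0,.01,.01).ravel();return l[2:],l[:2]
def meet(a,b):
    t=np.linalg.solve(np.c_[a[1],-b[1]],b[0]-a[0]);return a[0]+a[1]*t[0]
def lineon(d,l,z):
    A=onz(d,*(l[0]-20*l[1]),z)[:2];B=onz(d,*(l[0]+20*l[1]),z)[:2];return (A+B)/2,(B-A)/np.linalg.norm(B-A)
def ang(v,ref): # direction angle mod pi, nearest ref
    a=np.arctan2(v[1],v[0]);return a+np.pi*round((ref-a)/np.pi)
E
python3 - <<'E'
from h import *
d=load('w1');im=d['image']
C=lambda x,y:np.array([x,y])/3+[225,90]
c=[C(203,150),C(354,264),C(284,362),C(127,263)]
E=[edge(im,c[i],c[(i+1)%4]) for i in range(4)]
for z in(72,):
    L=[lineon(d,e,z) for e in E]
    co=np.array([meet(L[i-1],L[i]) for i in range(4)]);print(co.round(1),np.linalg.norm(co-np.roll(co,-1,0),axis=1).round(1))
    print('ang',[round(float(np.arctan2(l[1][1],l[1][0])),3) for l in L],'centre',co.mean(0))
print('bore',onz(d,*C(258,270),72))
fo=dict(xin=(C(60,474),C(420,532)),xout=(C(60,499),C(440,569)),yin=(C(536,170),C(440,505)),yout=(C(571,175),C(456,560)))
F={k:lineon(d,edge(im,*v,w=2.5),38) for k,v in fo.items()}
for k in F: print(k,F[k][0].round(1),round(float(np.arctan2(F[k][1][1],F[k][1][0])),4))
print('corner in',meet(F['xin'],F['yin']),'out',meet(F['xout'],F['yout']))
print('hole',onz(d,*C(378,467),24))
print('far plate edges',onz(d,*C(70,10),24),onz(d,*C(582,118),24),onz(d,*C(18,450),24))
# top-view check
t=load('top');T=lambda x,y:np.array([x,y])/4+[250,150]
print('top bore',onz(t,*T(229,249),72),'tri bore',tri(t,T(229,249),d,C(258,270)),'tri hole',tri(t,T(106,108),d,C(378,467)))
print('top corner', onz(t,*T(56,64),38))
E
```

```text
[[448.2   3.8]
 [480.7  85.2]
 [541.7  61.4]
 [508.3 -22.9]] [87.7 65.5 90.7 65.8]
ang [1.19, 2.769, 1.194, 2.723] centre [494.72972543  31.8854342 ]
bore [498.65636724  40.13210012  72.        ]
xin [638.7  57.5] 1.5896
xout [656.1  67.3] 1.5913
yin [519.1 165.5] -3.1213
yout [543.2 183.1] -3.1209
corner in [636.60688666 167.84843754] out [653.6848534 185.3832158]
hole [606.55594409 132.83692001  24.        ]
far plate edges [403.86844865 -75.85063547  24.        ] [396.5220442  183.32953147  24.        ] [641.98041198 -68.1237436   24.        ]
top bore [500.30808014  36.20014566  72.        ] tri bore (array([501.58009263,  38.6223988 ,  58.4406341 ]), np.float64(3.731014887537251)) tri hole (array([606.46302922, 130.98083069,  25.55954164]), np.float64(3.213253933070202))
top corner [637.4232952  165.23417517  38.        ]
```

```bash
python3 -m pendant '[[0,0,0.016,0,0,-7.86,0.0854],[0,0,0.016,0,0,-7.86,0.0854],[0,0,0.016,0,0,-7.86,0.0854],[0,0,0.016,0,0,-7.86,0.0854],[0,0,0.016,0,0,-7.86,0.0854],[0,0,0.016,0,0,-7.86,0.0854],[0,0,0.016,0,0,-7.86,0.0854],[0.006,0.021,0,0,0,0,0.0854],[0,0,0,0,0,0,0.0854],[0,0,0,0,0,0,0.0854]]' && python3 -c "
from h import *
grab('wrist','w2')" && python3 -m pendant '[[0,-0.04,0,0,0,0,0.0854],[0,-0.04,0,0,0,0,0.0854],[0,0,0,0,0,0,0.0854],[0,0,0,0,0,0,0.0854]]'
python3 - <<'E'
from h import *
grab('wrist','w3');print(arm.read_state()['joints'].round(2))
a=cv2.imread('pics/w2.png');b=cv2.imread('pics/w3.png')
cv2.imwrite('pics/v2.png',np.hstack([a[60:360,120:520],b[60:360,120:520]]))
E
```

```text
clock: 3.0
position: [458.2, 44.0, 224.7]
ee_rot: [-0.557, 0.831, -0.0, 0.0]
contact_force: [-0.3, 0.5, 0.6]
gripper_width: 85.7
grasp_force: 0.0
clock: 3.45
position: [533.0, 13.8, 223.8]
ee_rot: [-0.556, 0.831, 0.0, -0.0]
contact_force: [-0.2, 0.1, -0.0]
gripper_width: 85.4
grasp_force: 0.0
[ 0.33  0.26 -0.27 -0.   -1.05 -0.72]
```

View pics/v2.png

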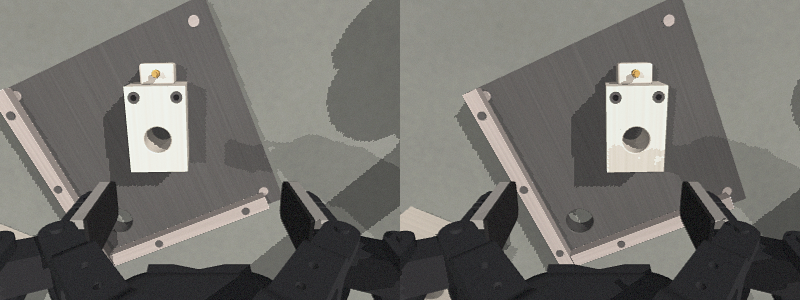

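Side by side, both wrist views show the caliper square to the tool. Left crop: top face from about (124,86) to (188,172), bolts at (134,98) and (176,97). Right crop: (607,87) to (666,172), bolts at (613,97) and (658,97).

Run:
```python
from h import *
A,B=load('w2'),load('w3');o=np.array([120,60])
def sub(d,p,r=7):
    g=255-cv2.cvtColor(d['image'],cv2.COLOR_RGB2GRAY).astype(float);x,y=np.round(p).astype(int)
    w=np.clip(g[y-r:y+r+1,x-r:x+r+1]-110,0,None);yy,xx=np.mgrid[-r:r+1,-r:r+1];return np.array([x+(w*xx).sum()/w.sum(),y+(w*yy).sum()/w.sum()])
for n,a,b in(('boltL',(134,98),(213,97)),('boltR',(176,97),(258,97))):
    pa,pb=sub(A,o+a),sub(B,o+b);print(n,pa,pb,tri(A,pa,B,pb), onz(A,*pa,72),onz(B,*pb,72))
for d,c in((A,[(124,86),(187,83),(188,171),(131,171)]),(B,[(207,87),(265,83),(265,171),(207,171)])):
    E=[edge(d['image'],o+c[i],o+c[(i+1)%4],w=3) for i in range(4)]
    print([meet(E[i-1],E[i]).round(1) for i in range(4)])
    L=[lineon(d,e,72) for e in E];co=np.array([meet(L[i-1],L[i]) for i in range(4)])
    print(co.round(1),np.linalg.norm(co-np.roll(co,-1,0),axis=1).round(1),[round(float(np.arctan2(l[1][1],l[1][0])),3) for l in L],co.mean(0))
# HSV white-face mask
for d in(A,B):
    g=d['image'].min(2); print([ (x,int(g[60+130,x])) for x in (range(240,320,3) if d is A else range(322,392,3))])
```

```text
boltL [253.0884343  157.30291109] [335.21482692 157.18214233] (array([504.25879734,  -9.00328938,  71.66510666]), np.float64(0.08657938459044337)) [504.1481065   -9.05925494  72.        ] [504.27501672  -9.01629501  72.        ]
boltR [295.93857811 156.77381912] [378.24903818 156.48934596] (array([465.19792229,   6.43082622,  71.61914735]), np.float64(0.007209612630010381)) [465.14886441   6.39417551  72.        ] [465.25212056   6.34455613  72.        ]
[array([242.6, 144.6], dtype=float32), array([305.1, 145.8], dtype=float32), array([307.8, 231.5], dtype=float32), array([250.6, 231.8], dtype=float32)]
[[508.1 -24. ]
 [452.7   0. ]
 [485.3  83.8]
 [541.5  61. ]] [60.4 89.9 60.6 91.3] [2.733, 1.199, 2.757, 1.197] [496.91024931  30.22232018]
[array([325. , 145.6], dtype=float32), array([388.1, 144.3], dtype=float32), array([383.5, 231.5], dtype=float32), array([326.4, 231.8], dtype=float32)]
[[509.3 -23.2]
 [452.7  -1.1]
 [485.8  83.5]
 [541.7  60.9]] [60.8 90.9 60.3 90.1] [2.77, -1.944, 2.756, 1.203] [497.38748206  30.01244269]
[(240, 72), (243, 68), (246, 60), (249, 235), (252, 235), (255, 229), (258, 236), (261, 235), (264, 235), (267, 155), (270, 80), (273, 61), (276, 62), (279, 58), (282, 63), (285, 48), (288, 237), (291, 232), (294, 233), (297, 231), (300, 230), (303, 235), (306, 186), (309, 89), (312, 86), (315, 89), (318, 87)]
[(322, 69), (325, 64), (328, 232), (331, 233), (334, 225), (337, 230), (340, 232), (343, 230), (346, 154), (349, 56), (352, 58), (355, 51), (358, 54), (361, 66), (364, 95), (367, 232), (370, 225), (373, 229), (376, 225), (379, 225), (382, 229), (385, 208), (388, 86), (391, 83)]
```

```bash
python3 -m pendant '[[-0.0014,0.0394,0,0,0,-1.0,0.0854],[0,0,0.03,0,0,0,0.0854],[0,0,0.04,0,0,0,0.0854],[0,0,0.04,0,0,0,0.0854],[0,0,0.03,0,0,0,0.0854],[0,0,0.0138,0,0,0,0.0854],[0,0,0,0,0,0,0.0854],[0,0,0,0,0,0,0.0854]]'
```

```text
clock: 4.3
position: [496.5, 31.1, 71.3]
ee_rot: [-0.565, 0.825, -0.0, 0.0]
contact_force: [-0.1, 0.4, -0.0]
gripper_width: 85.6
grasp_force: 0.0
```

```bash
python3 -m pendant '[[0,0,0,0,0,0,0.075],[0,0,0,0,0,0,0.068],[0,0,0,0,0,0,0.062],[0,0,0,0,0,0,0.05],[0,0,0,0,0,0,0.05],[0,0,0,0,0,0,0.05],[0,0,0,0,0,0,0.05]]'
```

```text
clock: 5.0
position: [498.3, 31.1, 72.5]
ee_rot: [-0.565, 0.825, -0.001, 0.002]
contact_force: [0.3, -0.6, 6.8]
gripper_width: 58.8
grasp_force: 65.7
```

```bash
python3 -m pendant '[[0,0,0,0,0,-4,0.05],[0,0,0,0,0,-6,0.05],[0,0,0,0,0,-6,0.05],[0,0,0,0,0,-6.35,0.05],[0,0,0,0,0,0,0.05],[-0.0135,-0.0173,0,0,0,0,0.05],[0,0,0,0,0,0,0.05]]'
```

```text
clock: 5.7
position: [513.2, 43.5, 72.5]
ee_rot: [0.714, -0.7, 0.0, 0.001]
contact_force: [-4.6, -5.1, 14.5]
gripper_width: 58.9
grasp_force: 66.4
```

```bash
python3 -m pendant '[[-0.0135,-0.0173,0,0,0,0,0.05],[-0.0135,-0.0173,0,0,0,0,0.05],[-0.0135,-0.0173,0,0,0,0,0.05],[-0.0135,-0.0173,0,0,0,0,0.05],[-0.01,-0.012,0,0,0,0,0.05],[0,0,0,0,0,0,0.05]]'
```

```text
clock: 6.3
position: [592.0, 107.8, 72.6]
ee_rot: [0.714, -0.7, -0.0, 0.004]
contact_force: [-6.4, -7.4, 14.9]
gripper_width: 58.8
grasp_force: 66.7
```

```bash
python3 -m pendant '[[0,-0.006,0,0,0,0,0.05],[0,-0.006,0,0,0,0,0.05],[0,-0.001,0,0,0,0,0.05],[0,0,0,0,0,0,0.05]]'; python3 -m pendant '[[0,-0.0015,0,0,0,0,0.05],[0,-0.001,0,0,0,0,0.05],[0,0,0,0,0,0,0.05]]';  python3 -m pendant '[[0,-0.0015,0,0,0,0,0.05],[0,0,0,0,0,0,0.05]]'
```

```text
clock: 6.7
position: [603.4, 108.9, 72.7]
ee_rot: [0.714, -0.701, -0.001, 0.003]
contact_force: [-10.4, -1.6, 15.7]
gripper_width: 59.2
grasp_force: 66.7
clock: 7.0
position: [603.7, 108.9, 72.8]
ee_rot: [0.714, -0.701, -0.003, 0.005]
contact_force: [-16.6, -0.4, 20.2]
gripper_width: 59.0
grasp_force: 67.4
clock: 7.2
position: [606.4, 109.0, 72.8]
ee_rot: [0.714, -0.701, -0.002, 0.004]
contact_force: [-13.2, -2.0, 17.9]
gripper_width: 58.6
grasp_force: 66.9
```

```bash
for i in 1 2; do python3 -m pendant '[[0,-0.001,0,0,0,0,0.05],[0,0,0,0,0,0,0.05]]'; done; python3 -m pendant '[[0,-0.001,0,0,0,0,0.05],[0,0,0,0,0,0,0.05]]'
```

```text
clock: 7.4
position: [606.6, 109.0, 72.8]
ee_rot: [0.714, -0.701, -0.003, 0.005]
contact_force: [-15.3, 0.7, 18.0]
gripper_width: 58.7
grasp_force: 67.2
clock: 7.6
position: [608.0, 109.1, 72.8]
ee_rot: [0.714, -0.701, -0.002, 0.004]
contact_force: [-13.6, -0.4, 17.6]
gripper_width: 58.8
grasp_force: 66.7
clock: 7.8
position: [609.2, 109.1, 72.8]
ee_rot: [0.714, -0.701, -0.002, 0.004]
contact_force: [-13.5, -1.6, 17.7]
gripper_width: 58.9
grasp_force: 66.8
```

```bash
python3 -m pendant '[[0,-0.001,0,0,0,0,0.05],[0,0,0,0,0,0,0.05]]'; python3 -m pendant '[[0,-0.001,0,0,0,0,0.05],[0,0,0,0,0,0,0.05]]'
```

```text
clock: 8.0
position: [609.4, 109.1, 72.8]
ee_rot: [0.714, -0.701, -0.003, 0.005]
contact_force: [-15.8, -0.1, 19.8]
gripper_width: 59.1
grasp_force: 67.3
clock: 8.2
position: [610.5, 109.1, 72.8]
ee_rot: [0.714, -0.701, -0.003, 0.005]
contact_force: [-15.8, -0.3, 18.5]
gripper_width: 58.8
grasp_force: 67.1
```

Run:
```python
from h import *
d=grab('wrist','w4');t=grab('top','t4')
cv2.imwrite('pics/v4.png',np.hstack([d['image'][40:340,120:520,::-1],cv2.resize(t['image'][155:230,255:355,::-1],(400,300),interpolation=2)]))
```

```text
(no output)
```

View pics/v4.png

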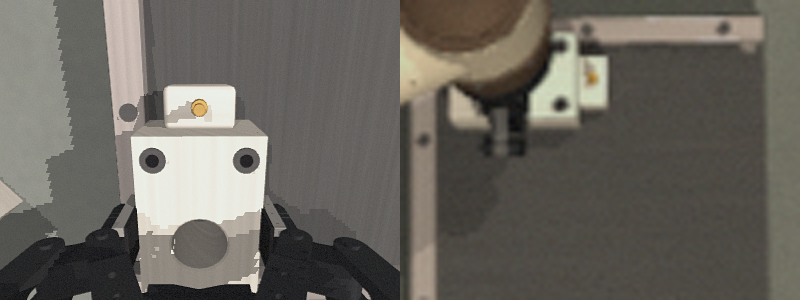

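The left wrist crop shows the caliper gripped with bolts at (151,160) and (246,160). Its left side stands close to the +x fence strip (105–155). The right-hand top crop shows it near the fence corner.

```bash
cat >> h.py <<'E'
def sub(d,p,r=7,th=110):
    g=255-cv2.cvtColor(d['image'],cv2.COLOR_RGB2GRAY).astype(float);x,y=np.round(p).astype(int)
    w=np.clip(g[y-r:y+r+1,x-r:x+r+1]-th,0,None);yy,xx=np.mgrid[-r:r+1,-r:r+1];return np.array([x+(w*xx).sum()/w.sum(),y+(w*yy).sum()/w.sum()])
E
python3 - <<'E'
from h import *
d=load('w4');o=np.array([120,40])
P=[onz(d,*sub(d,o+p,15),71.7)[:2] for p in((151,160),(246,160))];v=P[0]-P[1];print(P,np.linalg.norm(v))
a=np.arctan2(v[1],v[0]);c,s=np.cos(a),np.sin(a);m=(P[0]+P[1])/2;cc=m+34*np.array([-s,c]);print('yaw',a,'centre',cc,'+x face',cc+30*np.array([c,s]))
for z,e in((38,((143,5),(147,75))),(24,((155,5),(158,75)))):
    L=lineon(d,edge(d['image'],o+e[0],o+e[1],w=3,lo=.05),z);print(z,L,ang(L[1],1.57))
print(d['image'][40+30,120+95:120+175].mean(1).round().astype(int).tolist())
E
```

```text
[array([630.45613728,  75.01099597]), array([588.32289926,  74.35770733])] 42.13830243177581
yaw 0.015504061072276332 centre [608.86240131 108.68026535] +x face [638.85879574 109.14536854]
38 (array([637.72093572,  21.56484983]), array([-0.01830168,  0.99983251])) 1.5890990274041636
24 (array([634.84986095,  20.46823884]), array([-0.02757907,  0.99961963])) 1.598378893501554
[101, 99, 101, 98, 101, 100, 99, 102, 100, 95, 130, 188, 194, 192, 192, 189, 185, 183, 184, 186, 188, 189, 189, 190, 193, 194, 194, 190, 184, 182, 183, 189, 190, 191, 194, 195, 194, 191, 191, 190, 189, 188, 184, 186, 194, 135, 122, 126, 130, 112, 85, 88, 85, 82, 86, 84, 84, 83, 100, 99, 99, 97, 96, 95, 100, 104, 100, 95, 97, 91, 95, 98, 100, 97, 100, 97, 95, 94, 97, 96]
```

```bash
python3 -m pendant '[[0,0.0005,-0.0008,0,0,0,0.05],[0,0,0,0,0,0,0.05]]'; python3 -m pendant '[[-0.005,0,0,0,0,0,0.05],[-0.005,0,0,0,0,0,0.05],[0,0,0,0,0,0,0.05]]'; python3 -m pendant '[[-0.0015,0,0,0,0,0,0.05],[0,0,0,0,0,0,0.05]]'
```

```text
clock: 8.5
position: [610.4, 109.1, 72.8]
ee_rot: [0.714, -0.701, -0.002, 0.004]
contact_force: [-13.0, -0.4, 14.8]
gripper_width: 58.7
grasp_force: 66.7
clock: 8.8
position: [610.3, 115.2, 73.0]
ee_rot: [0.713, -0.701, -0.001, 0.007]
contact_force: [-9.2, -13.6, 15.7]
gripper_width: 59.0
grasp_force: 66.7
clock: 9.0
position: [610.3, 115.9, 73.0]
ee_rot: [0.713, -0.701, -0.001, 0.007]
contact_force: [-9.8, -16.4, 15.6]
gripper_width: 58.8
grasp_force: 66.6
```

```bash
python3 -m pendant '[[0,0.0005,-0.001,0,0,0,0.05],[0,0,0,0,0,0,0.05]]'; python3 -m pendant '[[-0.0015,0,0,0,0,0,0.05],[-0.0015,0,0,0,0,0,0.05],[0,0,0,0,0,0,0.05]]'; python3 -m pendant '[[-0.001,0,0,0,0,0,0.05],[-0.001,0,0,0,0,0,0.05],[0,0,0,0,0,0,0.05]]'
```

```text
clock: 9.2
position: [610.2, 117.0, 73.0]
ee_rot: [0.713, -0.701, -0.001, 0.006]
contact_force: [-7.7, -12.9, 10.2]
gripper_width: 58.8
grasp_force: 66.1
clock: 9.5
position: [610.1, 119.9, 73.0]
ee_rot: [0.713, -0.701, -0.001, 0.007]
contact_force: [-7.2, -12.6, 10.9]
gripper_width: 58.5
grasp_force: 66.1
clock: 9.8
position: [610.1, 121.8, 73.0]
ee_rot: [0.713, -0.701, -0.001, 0.007]
contact_force: [-7.2, -13.7, 11.2]
gripper_width: 58.8
grasp_force: 66.1
```

```bash
python3 -m pendant '[[-0.001,0,0,0,0,0,0.05],[0,0,0,0,0,0,0.05]]'; python3 -m pendant '[[-0.001,0,0,0,0,0,0.05],[0,0,0,0,0,0,0.05]]'; python3 -m pendant '[[-0.001,0,0,0,0,0,0.05],[0,0,0,0,0,0,0.05]]'
```

```text
clock: 10.0
position: [610.1, 122.7, 73.0]
ee_rot: [0.713, -0.701, -0.001, 0.007]
contact_force: [-6.2, -13.2, 11.8]
gripper_width: 59.0
grasp_force: 66.2
clock: 10.2
position: [610.1, 123.4, 73.1]
ee_rot: [0.713, -0.701, -0.001, 0.007]
contact_force: [-6.6, -14.4, 9.9]
gripper_width: 58.9
grasp_force: 66.0
clock: 10.4
position: [610.1, 123.5, 73.2]
ee_rot: [0.713, -0.701, -0.001, 0.007]
contact_force: [-5.5, -17.6, 10.9]
gripper_width: 58.8
grasp_force: 66.1
```

```bash
python3 -m pendant '[[-0.001,0,0,0,0,0,0.05],[0,0,0,0,0,0,0.05]]'; python3 -m pendant '[[-0.001,-0.0005,0,0,0,0,0.05],[0,0,0,0,0,0,0.05],[0,0,0,0,0,0,0.05]]'; python3 -m pendant '[[0,-0.0015,0,0,0,0,0.05],[0,0,0,0,0,0,0.05]]'
```

```text
clock: 10.6
position: [610.1, 123.7, 73.3]
ee_rot: [0.713, -0.701, -0.0, 0.008]
contact_force: [-5.6, -19.6, 11.7]
gripper_width: 58.8
grasp_force: 66.1
clock: 10.9
position: [610.2, 123.7, 73.3]
ee_rot: [0.713, -0.701, -0.0, 0.009]
contact_force: [-6.0, -22.7, 12.4]
gripper_width: 59.0
grasp_force: 66.3
clock: 11.1
position: [610.3, 123.7, 73.3]
ee_rot: [0.713, -0.701, -0.001, 0.01]
contact_force: [-10.4, -22.1, 16.1]
gripper_width: 58.9
grasp_force: 66.6
```

```bash
python3 -m pendant '[[0.0015,0.0005,0,0,0,0,0.05],[0,0,0,0,0,0,0.06],[0,0,0,0,0,0,0.07],[0,0,0,0,0,0,0.0854],[0,0,0,0,0,0,0.0854],[0,0,0,0,0,0,0.0854],[0,0,-0.03,0,0,0,0.0854],[0,0,-0.05,0,0,0,0.0854],[0.02,0,-0.05,0,0,0,0.0854],[0,0,0,0,0,0,0.0854],[0,0,0,0,0,0,0.0854]]'
python3 - <<'E'
from h import *
d=grab('wrist','w5')
cv2.imwrite('pics/v5.png',cv2.resize(d['image'][60:320,150:490,::-1],None,fx=2.3,fy=2.3,interpolation=2))
E
```

```text
clock: 12.2
position: [616.4, 112.2, 200.5]
ee_rot: [0.714, -0.701, 0.0, -0.002]
contact_force: [0.1, -0.8, -0.5]
gripper_width: 85.6
grasp_force: 0.0
```

View pics/v5.png

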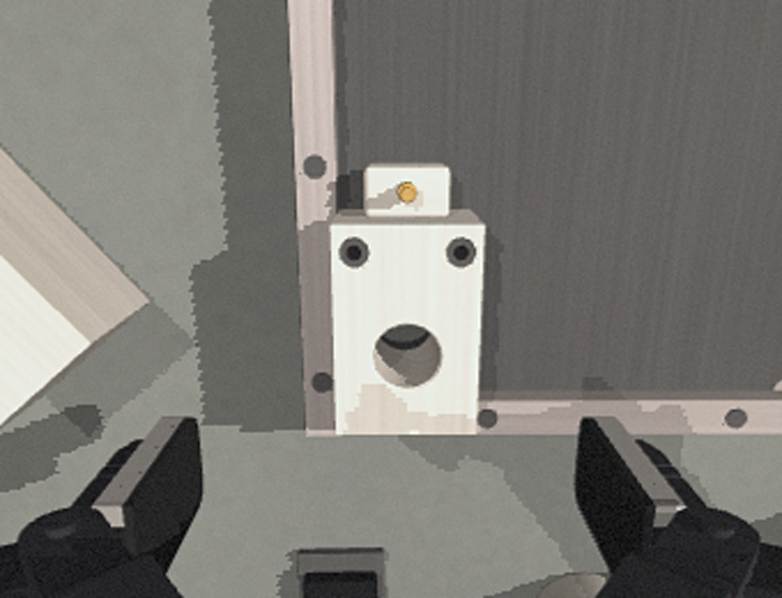

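In the crop the caliper sits in the fence corner. Bolts are at (353,251) and (461,251), bore at (408,355), and its left face covers the inner edge of the +x fence at about x=333. Now I'll measure yaw and gap.

```bash
cat > m.py <<'E'
from h import *
def home(f,o,s,b1,b2,corn,fx,fy):
    d=load(f);im=d['image'];C=lambda p:np.array(p)/s+o
    P=[onz(d,*sub(d,C(p),7),71.7)[:2] for p in(b1,b2)];v=P[0]-P[1];a=np.arctan2(v[1],v[0])
    m=(P[0]+P[1])/2;print('bolts',np.array(P).round(1),'yaw bolts',a.round(4),'centre',(m+34*np.array([-np.sin(a),np.cos(a)])).round(1))
    for n,p,q in corn:
        L=lineon(d,edge(im,C(p),C(q),w=2.5),71.7);print(n,L[0].round(1),'yaw',round(ang(L[1],1.57)-np.pi/2,4))
    for e in fx:
        L=lineon(d,edge(im,C(e[0]),C(e[1]),w=2.5),38);print('xf',L[0].round(1),'at y=108:',round(L[0][0]+L[1][0]/L[1][1]*(108-L[0][1]),1),'yaw',round(ang(L[1],1.57)-np.pi/2,4))
    for e in fy:
        L=lineon(d,edge(im,C(e[0]),C(e[1]),w=2.5),38);print('yf',L[0].round(1),'at x=607:',round(L[0][1]+L[1][1]/L[1][0]*(607-L[0][0]),1),'yaw',round(ang(L[1],0),4))
E
python3 - <<'E'
from m import *
home('w5',np.array([150,60]),2.3,(353,251),(461,251),[('+x',(332,235),(335,425)),('-x',(485,230),(479,425))],[((333,10),(336,150)),((290,10),(303,380))],[((520,400),(760,400)),((500,434),(770,433))])
E
```

```text
bolts [[629.4  88.9]
 [587.3  88.1]] yaw bolts 0.0199 centre [607.7 122.5]
+x [637.9 122. ] yaw 0.0176
-x [577.8 118.6] yaw 0.0195
xf [639.9  24.7] at y=108: 639.7 yaw 0.002
xf [656.7  57.7] at y=108: 655.7 yaw 0.0211
yf [494.  164.5] at x=607: 166.8 yaw 0.0206
yf [497.7 182.7] at x=607: 184.9 yaw 0.0198
```

```bash
python3 -m pendant '[[-0.007,0.033,0,0,0,0,0.04],[0,0.0323,0,0,0,0,0],[0,0,0.03,0,0,0,0],[0,0,0.045,0,0,0,0],[0,0,0.04,0,0,0,0],[0,0,0.0205,0,0,0,0],[0,0,0,0,0,0,0],[0,0,0,0,0,0,0]]'; python3 -m pendant '[[0,-0.004,0,0,0,0,0],[0,-0.004,0,0,0,0,0],[0,-0.002,0,0,0,0,0],[0,0,0,0,0,0,0]]'
```

```text
clock: 13.05
position: [550.3, 117.8, 62.5]
ee_rot: [0.714, -0.7, -0.0, 0.001]
contact_force: [0.8, -0.2, 1.1]
gripper_width: 0.2
grasp_force: 0.0
clock: 13.45
position: [561.2, 118.1, 64.0]
ee_rot: [0.714, -0.701, 0.0, -0.001]
contact_force: [0.0, 0.5, 0.1]
gripper_width: -0.0
grasp_force: 0.0
```

```bash
python3 -m pendant '[[0,-0.0015,0,0,0,0,0],[0,-0.0015,0,0,0,0,0],[0,0,0,0,0,0,0]]'; python3 -m pendant '[[0,-0.001,0,0,0,0,0],[0,-0.001,0,0,0,0,0],[0,0,0,0,0,0,0]]'; python3 -m pendant '[[0,-0.001,0,0,0,0,0],[0,-0.001,0,0,0,0,0],[0,0,0,0,0,0,0]]'
```

```text
clock: 13.75
position: [563.6, 117.9, 63.3]
ee_rot: [0.714, -0.7, 0.0, -0.0]
contact_force: [0.0, -0.4, -0.7]
gripper_width: 0.0
grasp_force: 0.0
clock: 14.05
position: [565.4, 118.0, 63.2]
ee_rot: [0.714, -0.7, -0.0, 0.0]
contact_force: [0.4, 0.3, 0.2]
gripper_width: -0.0
grasp_force: 0.1
clock: 14.35
position: [565.8, 117.7, 63.1]
ee_rot: [0.714, -0.701, -0.001, 0.002]
contact_force: [-5.5, 0.6, 3.5]
gripper_width: -0.2
grasp_force: 2.8
```

```bash
python3 -m pendant '[[0,-0.002,0,0,0,0,0],[0,0,0,0,0,0,0]]'; python3 -m pendant '[[0,-0.002,0,0,0,0,0],[0,0,0,0,0,0,0]]'
```

```text
clock: 14.55
position: [565.9, 117.7, 63.1]
ee_rot: [0.714, -0.701, -0.002, 0.003]
contact_force: [-11.5, 3.0, 7.0]
gripper_width: -0.4
grasp_force: 5.7
clock: 14.75
position: [565.9, 117.7, 63.1]
ee_rot: [0.713, -0.701, -0.003, 0.005]
contact_force: [-16.6, 4.7, 12.0]
gripper_width: -0.4
grasp_force: 8.5
```

```bash
python3 -m pendant '[[0,0.015,0,0,0,0,0],[0.044,0,0,0,0,0,0],[0.044,0,0,0,0,0,0],[0,0,0,0,0,0,0]]'
```

```text
clock: 15.15
position: [557.5, 26.2, 63.1]
ee_rot: [0.712, -0.702, -0.0, 0.0]
contact_force: [-0.5, 0.4, -0.8]
gripper_width: 0.1
grasp_force: 0.0
```

```bash
python3 -m pendant '[[0,-0.026,0,0,0,0,0],[0,-0.026,0,0,0,0,0],[-0.006,0,0,0,0,0,0],[-0.006,0,0,0,0,0,0],[0,0,0,0,0,0,0]]';  python3 -m pendant '[[-0.002,0,0,0,0,0,0],[-0.002,0,0,0,0,0,0],[0,0,0,0,0,0,0]]'
```

```text
clock: 15.65
position: [609.2, 43.7, 63.0]
ee_rot: [0.714, -0.7, -0.0, 0.0]
contact_force: [-0.7, -0.2, -0.2]
gripper_width: -0.4
grasp_force: 0.0
clock: 15.95
position: [608.9, 45.4, 63.2]
ee_rot: [0.714, -0.7, 0.0, 0.001]
contact_force: [0.7, -5.6, -1.1]
gripper_width: -0.2
grasp_force: 2.7
```

```bash
python3 -m pendant '[[-0.002,0,0,0,0,0,0],[0,0,0,0,0,0,0]]'; python3 -m pendant '[[-0.002,0,0,0,0,0,0],[0,0,0,0,0,0,0]]'; python3 -m pendant '[[-0.001,0,0,0,0,0,0],[0,0,0,0,0,0,0]]'
```

```text
clock: 16.15
position: [608.9, 45.6, 63.3]
ee_rot: [0.714, -0.7, 0.001, 0.002]
contact_force: [2.6, -11.5, -0.9]
gripper_width: 0.4
grasp_force: 6.0
clock: 16.35
position: [608.8, 45.7, 63.5]
ee_rot: [0.714, -0.701, 0.001, 0.004]
contact_force: [2.7, -18.4, 0.5]
gripper_width: 0.1
grasp_force: 9.2
clock: 16.55
position: [608.8, 45.8, 63.6]
ee_rot: [0.713, -0.701, 0.001, 0.004]
contact_force: [3.7, -22.0, 0.9]
gripper_width: -0.3
grasp_force: 10.8
```

```bash
python3 -m pendant '[[0.015,0,0,0,0,0,0],[0.005,0,-0.045,0,0,0,0],[0,0,-0.05,0,0,0,0.04],[0,0,-0.05,0,0,0,0.0854],[0,0,-0.05,0,0,0,0.0854],[0,0,-0.05,0,0,0,0.0854],[0.039,0.022,-0.02,0,0,0,0.0854],[0.039,0.022,0,0,0,0,0.0854],[0.039,0.022,0,0,0,0,0.0854],[0.039,0.022,0,0,0,0,0.0854],[0.039,0.022,0,0,0,0,0.0854],[0.039,0.022,0,0,0,0,0.0854]]'; python3 -m pendant '[[0.039,0.022,0,0,0,0,0.0854],[0.039,0.022,0,0,0,0,0.0854],[0,0,0,0,0,0,0.0854],[0,0,0,0,0,0,0.0854]]'
python3 - <<'E'
from h import *
d=grab('wrist','w6');print(arm.read_state()['joints'].round(2))
cv2.imwrite('pics/v6.png',d['image'][:,:,::-1])
E
```

```text
clock: 17.75
position: [481.0, -205.5, 328.5]
ee_rot: [0.714, -0.7, 0.0, -0.001]
contact_force: [0.7, -0.4, 0.2]
gripper_width: 85.4
grasp_force: 0.0
clock: 18.15
position: [439.2, -283.9, 328.3]
ee_rot: [0.713, -0.701, 0.0, -0.0]
contact_force: [-0.7, -0.3, 0.8]
gripper_width: 85.3
grasp_force: 0.0
[-0.26  0.16 -0.12 -0.   -1.29  0.28]
```

View pics/v6.png

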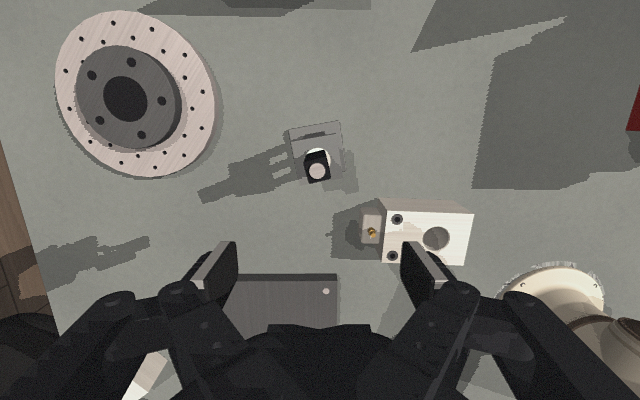

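Wrist view: probe cap at (317,171) on a black handle spanning about (305–330, 150–183), stand base around (315,148), turned roughly 10° in the picture. The larger lookalike caliper is at (430,232) and the disc at (125,97). I'll take a second, closer view for triangulation.

```bash
python3 -m pendant '[[0.005,0.03,0.02,0,0,0,0.0854],[0.005,0.03,0.02,0,0,0,0.0854],[0.005,0,0.02,0,0,0,0.0854],[0,0,0,0,0,0,0.0854],[0,0,0,0,0,0,0.0854]]'
cat > p.py <<'E'
from h import *
def cap(d,guess,R=45):
    im=d['image'];g=cv2.cvtColor(im,cv2.COLOR_RGB2GRAY);x,y=np.round(guess).astype(int);x0,y0=max(0,x-R),max(0,y-R)
    c=g[y0:y+R,x0:x+R];m=(c<70).astype(np.uint8)
    n,lab,st,ce=cv2.connectedComponentsWithStats(m)
    best=None
    for i in range(1,n):
        if st[i,4]<60: continue
        cn=cv2.findContours((lab==i).astype(np.uint8),cv2.RETR_EXTERNAL,cv2.CHAIN_APPROX_NONE)[0][0]
        print('dark',st[i],ce[i]+[x0,y0])
    n,lab,st,ce=cv2.connectedComponentsWithStats((c>150).astype(np.uint8))
    for i in range(1,n):
        if st[i,4]>25: print('bright',st[i],ce[i]+[x0,y0])
    for r in c[::3]: print(''.join('%x'%(v//16) for v in r))
E
python3 - <<'E'
from p import *
d=grab('wrist','w7');print(arm.read_state()['position'])
a=load('w6');p=onz(a,317,171,174);print(p)
cap(a,(317,166),25); q=proj(d,p);print(q);cap(d,q,45)
E
```

```text
clock: 18.7
position: [381.3, -299.0, 268.8]
ee_rot: [0.714, -0.7, 0.0, 0.0]
contact_force: [0.7, -0.9, -0.2]
gripper_width: 85.1
grasp_force: 0.0
[ 381.68938969 -299.21566201  269.27302026]
[ 439.64318434 -300.95959072  174.        ]
dark [ 11   9  28  34 462] [316.07575758 164.82683983]
bright [15  6 24 19 93] [320.7311828  153.21505376]
bright [ 17  22  16  16 187] [316.77005348 170.54010695]
66788888888888888888888888888888888888888888888888
88888888888888888888888888888888888888888888888888
88888888888888888888887899988888888888888888887888
78888888888888855bfffefffff983006b9888888888888777
478888888888658c951000011111111107dd88888888888877
65888888655563101111111011111111016ddc768888888877
66666566556631111110112222122222221addb77788888877
665565655563222222222223333322222221deb77778888887
66655555566421222128bcbbbbbbbba421227c877777777887
666565555556422214bbaaaaaabbbbbb832224777777777777
66665555555663111bbbbbbbbbbbbbbbb42221777777777677
666666556565562111bbbbbbbbbbbbbb522222477777777777
666665555588889412105bbbbbbbb721222222377777777777
66689998888888873222222122222234477777
[... 2397 characters left out ...]
888888888888888888898888888888888888888888888888888888888888888
888888888888888888888888888888888888888888888888888888889888988888888888888888888888888888
888888888888888888888888888888888888888888888888888888888888888888888888888888888888888888
888888888888888888888888888888888888888888888888888888888888888888888888888889888888888888
888888888888888888888888888888888888888888888888888888888888888888888888888888888888888888
888888888888888888888888888889888888888888988888888888888888888888888888888888888888888888
888888888888888888887776676777421111488888888888888888888888888888888898888888888888888888
888888888888888887766766677732122122268888888888888888888888888888888888888888888888888888
```

Run:
```python
from h import *
a,d=load('w6'),load('w7')
P,e=tri(a,(316.77,170.54),d,(244.24,201.92));print(P,e)
for (dd,pts) in((d,[(228,191),(238,216),(263,208)]),(a,[(303,164),(308,181),(331,178)])):
    for i in(0,1):
        v=onz(dd,*pts[i+1],171)-onz(dd,*pts[i],171);print(np.linalg.norm(v).round(1),np.degrees(np.arctan2(v[1],v[0])).round(1))
E=edge(d['image'],(238,216),(263,208),w=4);L=lineon(d,E,171);print('edge',np.degrees(np.arctan2(L[1][1],L[1][0])))
E=edge(d['image'],(228,191),(238,216),w=3);L=lineon(d,E,171);print('edge',np.degrees(np.arctan2(L[1][1],L[1][0])))
s=arm.read_state();print(s['position'],s['ee_rot'])
```

```text
[ 439.89908498 -301.32191054  173.30585458] 0.08149625505961242
22.4 107.5
22.2 -160.5
18.1 106.4
23.6 -171.4
edge -178.6131968523629
edge 116.70326341437324
[ 381.68938969 -299.21566201  269.27302026] [ 7.14398213e-01 -6.99738763e-01  9.09469079e-04 -1.71393778e-04]
```

```bash
python3 -m pendant '[[0.0016,-0.0291,0,0,0,0,0.0854],[0.0016,-0.0291,0,0,0,0,0.0854],[0,0,0,0,0,-7.5,0.0854],[0,0,0,0,0,-7.5,0.0854],[0,0,0,0,0,0,0.0854],[0,0,0,0,0,0,0.0854]]'
python3 - <<'E'
from p import *
d=grab('wrist','w8');s=arm.read_state();print(s['position'],s['ee_rot'])
q=proj(d,(439.9,-301.3,173.3));print(q);cap(d,q,30)
E
```

```text
clock: 19.35
position: [439.4, -301.4, 269.0]
ee_rot: [0.799, -0.602, 0.001, -0.0]
contact_force: [0.2, 0.1, 0.2]
gripper_width: 85.6
grasp_force: 0.0
[ 439.08821342 -301.48814624  268.90356336] [ 7.98555119e-01 -6.01921351e-01  6.13447728e-04 -1.78939723e-04]
[316.32757062 205.55439699]
dark [ 16   0  29  42 816] [316.45465686 193.81862745]
bright [43  0  4 15 32] [330.75  183.375]
bright [ 21  21  19  18 279] [316.22222222 205.53046595]
6655558886555555555983000000000000000000029a8888888888888887
665876555555555557b411011111111111110111110be988888888888887
66587665555556559b51111110011100111111111113de88888888888888
6555555655555557a931101011111210111212111111adb7788888888877
6556555555555556b5012111111011111011111111113db7888888888877
655555656555555631222222222222222122122112221877777888888877
999965655555555621222222222222222222222222122577777778888777
8898656555555655312222212499cccccb97421222221577777777888677
88986555888866884222115bbbbbbbbbbbbbbba422222577777777787777
8898888888888888421109bbbbbbabbbbababbbb41222577777777777777
998888888888888841113bbbbbbbbbbbbbbbbbbb73221777777777777777
9999999999999889412215bbbbbbbbbbbbbbbbb931222777777777777777
999999989988989942222115bbbbbbbbbbbbb93122221777777777777777
889889898898988962112222211146666211222222223877777777777777
889999998998898899999999999999999999999999999997777777777777
889999998999898889899999989999988889899888999899777777777777
888889899888988889899989898888888888889889888888888888988889
888989988999888988989999899889999888898888888898888898889888
988888999898888888988999889889898888888888889988888888988888
988888888988988888898988898899898898888777788889998989889898
```

```bash
python3 -m pendant '[[0,-0.0008,0.03,0,0,0,0.0854],[0,0,0.04,0,0,0,0.0854],[0,0,0.03,0,0,0,0.07],[0,0,0.0195,0,0,0,0.06],[0,0,0,0,0,0,0.06],[0,0,0,0,0,0,0.06]]'
```

```text
clock: 20.0
position: [439.9, -301.7, 149.5]
ee_rot: [0.799, -0.601, 0.0, 0.0]
contact_force: [0.1, -0.0, 0.8]
gripper_width: 59.8
grasp_force: 0.0
```

```bash
python3 -m pendant '[[0,0,0,0,0,0,0.045],[0,0,0,0,0,0,0.033],[0,0,0,0,0,0,0.027],[0,0,0,0,0,0,0.022],[0,0,0,0,0,0,0.015],[0,0,0,0,0,0,0.01],[0,0,0,0,0,0,0.01],[0,0,0,0,0,0,0.01]]'
```

```text
clock: 20.8
position: [440.1, -301.7, 150.0]
ee_rot: [0.799, -0.601, 0.001, -0.0]
contact_force: [0.6, 1.8, 5.4]
gripper_width: 23.4
grasp_force: 59.0
```

```bash
python3 -m pendant '[[0,0,-0.005,0,0,0,0.01],[0,0,-0.01,0,0,0,0.01],[0,0,-0.02,0,0,0,0.01],[0,0,-0.02,0,0,0,0.01],[0,0,-0.02,0,0,0,0.01],[0,0,-0.02,0,0,0,0.01],[0,0,-0.02,0,0,0,0.01],[0,0,-0.02,0,0,0,0.01],[0,0,0,0,0,0,0.01],[0,0,0,0,0,0,0.01]]'
python3 - <<'E'
from h import *
s=arm.read_state();print(s['position'],s['ee_rot'],s['gripper_width'],s['joints'].round(2))
d=grab('wrist','w9');R=Rot.from_quat(s['ee_rot'])
for n,z in(('tip',135),('mark',75),('collar',45)): print(n,proj(d,s['position']+R.apply([0,0,z])))
g=cv2.cvtColor(d['image'],cv2.COLOR_RGB2GRAY)[150:320:4,280:360:2]
for r in g: print(''.join('%x'%(v//16) for v in r))
E
```

```text
clock: 21.8
position: [438.8, -301.1, 283.3]
ee_rot: [0.799, -0.601, -0.0, -0.0]
contact_force: [-0.7, -0.3, -2.0]
gripper_width: 23.5
grasp_force: 59.7
[ 438.79406287 -301.12679932  283.30131083] [ 7.98920026e-01 -6.01437060e-01 -4.30859906e-04 -2.61977240e-04] 23.513931946146332 [-0.3   0.21 -0.17 -0.   -1.19  0.58]
tip [317.14052571 192.37508071]
mark [316.71227984 214.35786335]
collar [316.39264343 230.76548787]
6666656666666644544444444688989899999999
6666656887555454444444444479988998999999
9a66669989889888999988899999988778999999
9966679888888888888888988898988889999999
9966688999888888888888889888888899999999
9766688898888889898888898898888889999999
9966588889888897777775898898888979889999
9966588899988888777777788888988888888999
6666569888898764444444468888888888888999
6666668889888896444454598888889888889999
999a678889888898755567889899889788889999
9999999898988889555667887788988888889999
9999999888888889555667887777988888889999
9999988888888888555667887777798888899999
9999999999999996531211887777788888889999
999999999999997778888999a977888888899999
9999999999977ffffffeefff
[... 382 characters left out ...]
664
5566621111101111111111011011111112365666
5565511011102111111111111121111111156666
7777321010111111212111110111111121177777
1147321111111110111111111212111112289211
2225311121211121111112222222222221175122
1122221112111121222112112122211121122122
1221111122112122112111111211121121111212
2211211111101145555555555321211121212222
1111101111114478888888888554111111112121
1111112102246688888888888888421111211111
2221102111566666888887888788831111211221
2221111110666666666678888888661210211222
1211411211666666666666688666661211222112
2211640111666666666666666666631110942212
21226501111366666666666666662111219a1222
2210c81111101366666666666611111111991122
2121665222222233222332222223333359881122
```

```bash
python3 -m pendant '[[-0.02,-0.015,0,0,0,0,0.01],[-0.031,-0.0235,0,0,0,0,0.01],[-0.033,-0.0255,0,0,0,0,0.01],[-0.033,-0.0255,0,0,0,0,0.01],[-0.033,-0.0255,0,0,0,0,0.01],[-0.033,-0.0255,0,0,0,0,0.01],[-0.033,-0.0255,0,0,0,0,0.01],[-0.033,-0.0255,0,0,0,0,0.01],[-0.033,-0.0255,0,0,0,0,0.01],[-0.033,-0.0255,0,0,0,0,0.01],[-0.033,-0.0255,0,0,0,0,0.01],[-0.02,-0.0115,0,0,0,0,0.01]]';  python3 -m pendant '[[0,0,0.02,0,0,0,0.01],[0,0,0.02,0,0,0,0.01],[0,0,0,0,0,0,0.01],[0,0,0,0,0,0,0.01]]'
python3 - <<'E'
from h import *
s=arm.read_state();print(s['position'],s['ee_rot'],s['gripper_width'],s['joints'].round(2))
d=grab('wrist','w10');R=Rot.from_quat(s['ee_rot'])
for n,z in(('tip',135),('mark',75),('collar',45)): print(n,proj(d,s['position']+R.apply([0,0,z])))
print('bore',proj(d,(607.5,132.5,72)))
g=cv2.cvtColor(d['image'],cv2.COLOR_RGB2GRAY)[130:250:3,270:370:1]
for r in g: print(''.join('%x'%(v//16) for v in r))
E
```

```text
clock: 23.05
position: [606.2, 132.1, 281.1]
ee_rot: [0.8, -0.601, -0.001, 0.002]
contact_force: [0.4, 0.4, -1.5]
gripper_width: 23.4
grasp_force: 59.7
clock: 23.45
position: [605.7, 129.1, 243.1]
ee_rot: [0.799, -0.601, -0.0, 0.001]
contact_force: [0.6, 0.0, -1.4]
gripper_width: 23.1
grasp_force: 59.6
[605.69862371 129.05714946 243.07589793] [ 7.98996942e-01 -6.01333970e-01 -2.93590490e-04  1.12159198e-03] 23.071758005178836 [ 0.47  0.39 -0.03  0.   -1.16 -0.19]
tip [317.15759108 192.3542414 ]
mark [316.72941541 214.32626375]
collar [316.40984793 230.72500904]
bore [314.50573691 185.92885306]
66666666666666488888888888887deeffffeeba9969bddeeeeeeeeeeeeeddddddeeeeeeeefc655565666666665566565666
6666666666666488888888888888aeeeeeeeeeeeeeeeeffeeb9999bcddeeeeeeeeeeeeeeeee7555566655666665666666666
6666666666665688888888888889feffc655557ceeeeeeeeeeeeeeeeefeeb9999bcddeeeee75555666666666656666666666
656666666666488888888888887dffa66422235659eeeeeeeeeeeeeeeeeeeeeeeefffeeb9999998866566666656656666666
66666666666498888888888888deef85632222556aeeeeeeeeeeeeeeeeeeeeeeeeeeeeeeeeeeeeefeeba86566665666
[... 2840 characters left out ...]
888888888898888989bbb93111111111111111211111111111012110011111116dee74689a99aaaaaaaaabaaa9bcbb
8889888888888886665555563111110111121011111121122112111111111111101111110266666666654444679aaaaaaabb
8888888888889956666555642111111111111121112111111110211111011112211111111136666666667777778785545444
8898988988999655555556631201111111111111111111111121111111111111111111121116655555566777878877777877
9986212122114555566666321111121111111111111111111111111111111111111111211113666566666421121121478777
4211212221146666666665212111111101111121111111111111111111111102111101111111466666666641122122211487
2221221111265555555552121111111101111111111111011111111211111111111111111121166665556664211122112217
```

```bash
cat > b.py <<'E'
from h import *
from scipy.optimize import least_squares
def bore(f,guess,z=71.7,r=14.,span=(0,360)):
    d=load(f);g=cv2.GaussianBlur(cv2.cvtColor(d['image'],cv2.COLOR_RGB2GRAY),(0,0),.7).astype(np.float32);c0=np.array(guess,float);P=[]
    for a in np.radians(np.arange(*span,4)):   # world angle about the guess; strongest step near the rim
        rr=np.arange(10,18.1,.2);px=np.array([proj(d,[c0[0]+q*np.cos(a),c0[1]+q*np.sin(a),z]) for q in rr],np.float32)
        v=cv2.remap(g,px[:,0][None],px[:,1][None],1)[0];dv=np.gradient(v);k=np.argmax(dv)
        if dv[k]>6: P.append(c0+rr[k]*np.array([np.cos(a),np.sin(a)]))
    P=np.array(P);s=least_squares(lambda c:np.hypot(*(P-c).T)-r,c0,loss='soft_l1',f_scale=.3)
    return s.x,len(P),np.abs(s.fun).mean()
E
python3 - <<'E'
from b import *
print('w5',bore('w5',(607.5,132.5)))
for sp in((180,360),(170,330),(210,400)): print('w10',bore('w10',(607.5,132.5),span=sp))
d=load('w10');s=arm.read_state();R=Rot.from_quat(s['ee_rot']);g=cv2.cvtColor(d['image'],cv2.COLOR_RGB2GRAY)
# rod axis from its left/right edges over several rows -> offset in tool y
L=edge(d['image'],(311,199),(310.5,208),w=3,lo=0);Rr=edge(d['image'],(327,199),(327,208),w=3,lo=0)
for y in(199,203,207):
    xl=L[0][0]+L[1][0]/L[1][1]*(y-L[0][1]);xr=Rr[0][0]+Rr[1][0]/Rr[1][1]*(y-Rr[0][1]);print(y,xl,xr,(xl+xr)/2)
print(arm.read_state()['position'],arm.read_state()['ee_rot'])
E
```

```text
w5 (array([607.18938041, 131.78162213]), 80, np.float64(0.4257490195307696))
w10 (array([607.43859352, 132.09448601]), 45, np.float64(0.21660661971645928))
w10 (array([607.46868353, 132.05869382]), 40, np.float64(0.2301291552723963))
w10 (array([607.11327667, 131.9676564 ]), 48, np.float64(0.6387451709896927))
199 310.80167 326.4681 318.6349
203 310.50104 327.0158 318.75842
207 310.2004 327.5635 318.88196
[606.24845401 129.19629548 244.20589624] [ 7.98989753e-01 -6.01344545e-01  3.32128774e-04  4.75221908e-05]
```

```bash
python3 -m pendant '[[-0.0023,-0.0034,0,0,0,0,0.01],[0,0,0.012,0,0,0,0.01],[0,0,0.011,0,0,0,0.01],[0,0,0,0,0,0,0.01],[0,0,0,0,0,0,0.01],[0,0,0,0,0,0,0.01]]'
python3 - <<'E'
from b import *
s=arm.read_state();print(s['position'],s['ee_rot'])
d=grab('wrist','w11');sc=grab('scene','s11');R=Rot.from_quat(s['ee_rot'])
for n,z in(('tip',135),('mark',75)): print(n,proj(d,s['position']+R.apply([0,0,z])),proj(sc,s['position']+R.apply([0,0,z])))
print('bore',proj(d,(607.3,132,72)),proj(sc,(607.3,132,72)),bore('w11',(607.3,132),span=(180,360)))
q=np.round(proj(sc,(607.3,132,90))).astype(int)
cv2.imwrite('pics/v11.png',np.hstack([cv2.resize(d['image'][140:240,267:367,::-1],(400,400),interpolation=2),cv2.resize(sc['image'][q[1]-40:q[1]+40,q[0]-40:q[0]+40,::-1],(400,400),interpolation=2)]));print(q-40)
E
```

```text
clock: 24.1
position: [608.8, 132.7, 221.0]
ee_rot: [0.799, -0.601, 0.0, -0.0]
contact_force: [0.1, 0.7, -1.9]
gripper_width: 23.3
grasp_force: 59.7
[608.82713969 132.70794319 220.96621884] [ 7.99071610e-01 -6.01235806e-01  2.23834436e-04 -1.34349530e-04]
tip [317.12743413 192.34605579] [381.51355222 212.84225281]
mark [316.69332588 214.31772008] [384.42030024 198.80025869]
bore [318.94348138 188.33028924] [380.36244826 215.4865924 ] (array([607.51680636, 132.04377603]), 45, np.float64(0.1790413241884388))
[341 171]
```

View pics/v11.png

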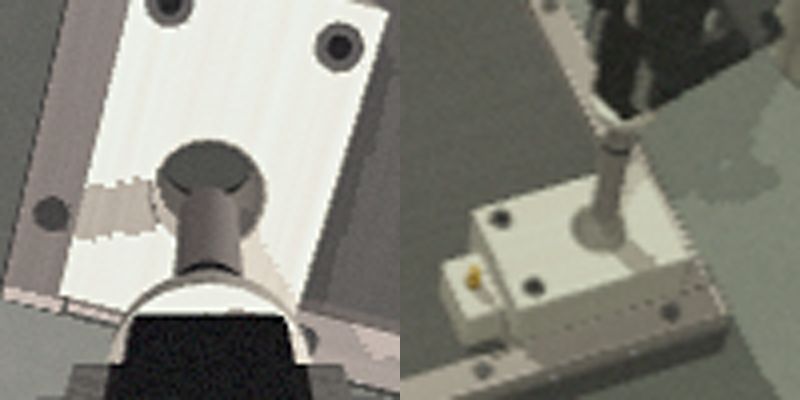

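The wrist crop shows the rod at x≈209 centred laterally over the bore (155–266). The scene crop shows the rod tip (605,222) just above the bore (598,232), with the ring at (615,143). Now I'll measure the relative offset in both views.

```bash
cat > r.py <<'E'
from b import *
def mid(d,p,q,half,w=2.5,lo=.05):
    """rod midline from its two edges near axis pixels p..q"""
    p,q=np.array(p,float),np.array(q,float);t=(q-p)/np.linalg.norm(q-p);n=np.array([-t[1],t[0]])
    E=[edge(d['image'],p+k*half*n,q+k*half*n,w=w,lo=lo) for k in(1,-1)]
    off=[]
    for c in(p,q):
        o=[]
        for e in E:
            x=meet((c.astype(float),n),(e[0].astype(float),e[1].astype(float)));o.append((x-c)@n)
        off.append((sum(o)/2,o[0]-o[1]))
    return n,off
E
python3 - <<'E'
from r import *
s=arm.read_state();R=Rot.from_quat(s['ee_rot']);T=lambda z:s['position']+R.apply([0,0,z])
for f,b in(('w11','w'),('s11','s')):
    d=load(f);za,zb=(88,108) if b=='w' else (85,120)
    p,q=proj(d,T(za)),proj(d,T(zb));D=np.linalg.norm(T(100)-np.array(d['xyz']))
    h=7*float(d['fx'])/D
    n,o=mid(d,p,q,h,w=2.5 if b=='w' else 1.5);print(f,'n',n.round(2),'offs(px),width',np.round(o,2),'exp width',2*h,'px/mm',h/7)
    print('bore',bore(f,(607.3,132),span=(180,360) if b=='w' else (0,360)))
    # world direction seen as image n at rod
    for v in((1,0,0),(0,1,0)): print(v,((proj(d,T(100)+np.array(v))-proj(d,T(100)))@n).round(3))
E
```

```text
w11 n [1.   0.02] offs(px),width [[ 1.8  17.28]
 [ 1.52 15.95]] exp width 16.94581572605377 px/mm 1.2104154090038406
bore (array([607.51680636, 132.04377603]), 45, np.float64(0.1790413241884388))
(1, 0, 0) -1.171
(0, 1, 0) -0.312
s11 n [-0.98 -0.2 ] offs(px),width [[-0.03  5.26]
 [ 0.15  5.13]] exp width 5.837479999483449 px/mm 0.41696285710596065Traceback (most recent call last):
  File "<stdin>", line 8, in <module>
  File "b.py", line 9, in bore
    P=np.array(P);s=least_squares(lambda c:np.hypot(*(P-c).T)-r,c0,loss='soft_l1',f_scale=.3)
                    ~~~~~~~~~~~~~^^^^^^^^^^^^^^^^^^^^^^^^^^^^^^^^^^^^^^^^^^^^^^^^^^^^^^^^^^^^
    return func(*args, **kwargs)
    vector_fun = VectorFunction(
        fun_wrapped,
    ...<6 lines>...
        workers=workers
    )
    self._update_fun()
    ~~~~~~~~~~~~~~~~^^
    self.f = self.fun_wrapped(xp_copy(self.x))
             ~~~~~~~~~~~~~~~~^^^^^^^^^^^^^^^^^
    return np.atleast_1d(self.fun(x))
                         ~~~~~~~~^^^
    return self.f(x, *self.args, **self.kwargs)
           ~~~~~~^^^^^^^^^^^^^^^^^^^^^^^^^^^^^^
  File "b.py", line 9, in <lambda>
    P=np.array(P);s=least_squares(lambda c:np.hypot(*(P-c).T)-r,c0,loss='soft_l1',f_scale=.3)
                                                      ~^~
ValueError: operands could not be broadcast together with shapes (0,) (2,)
```

```bash
python3 -m pendant '[[0.0007,0,0,0,0,0,0.01],[0,0,0.008,0,0,0,0.01],[0,0,0.01,0,0,0,0.01],[0,0,0.01,0,0,0,0.01],[0,0,0.01,0,0,0,0.01],[0,0,0,0,0,0,0.01],[0,0,0,0,0,0,0.01]]'
python3 - <<'E'
from r import *
s=arm.read_state();print(s['position'],s['ee_rot'])
R=Rot.from_quat(s['ee_rot']);T=lambda z:s['position']+R.apply([0,0,z]);d=grab('wrist','w12')
D=np.linalg.norm(T(90)-np.array(d['xyz']));h=7*float(d['fx'])/D
print(mid(d,proj(d,T(80)),proj(d,T(98)),h),h/7, bore('w12',(607.5,132),span=(200,340)))
E
```

```text
clock: 24.9
position: [608.8, 132.0, 182.3]
ee_rot: [0.799, -0.601, -0.0, 0.0]
contact_force: [-0.2, 0.5, -0.9]
gripper_width: 23.2
grasp_force: 59.7
[608.81523884 131.96026574 182.27944736] [ 7.99094662e-01 -6.01205058e-01 -4.84028121e-05  4.44232252e-04]
(array([0.99980473, 0.01976136]), [(np.float64(0.4793748473879571), np.float64(25.398412611500934)), (np.float64(0.28073433203211806), np.float64(11.04056240289469))]) 1.2619555887061353 (array([607.41779145, 131.95208557]), 35, np.float64(0.18382493931940544))
```

```bash
python3 -m pendant '[[0,0,0.008,0,0,0,0.01],[0,0,0.01,0,0,0,0.01],[0,0,0.01,0,0,0,0.01],[0,0,0.005,0,0,0,0.01],[0,0,0,0,0,0,0.01],[0,0,0,0,0,0,0.01],[0,0,0,0,0,0,0.01]]'
python3 - <<'E'
from r import *
s=arm.read_state();print(s['position'],s['ee_rot'])
R=Rot.from_quat(s['ee_rot']);T=lambda z:s['position']+R.apply([0,0,z]);d=grab('wrist','w13');sc=grab('scene','s13');tp=grab('top','t13')
print('w mark',proj(d,T(75)),'s mark',proj(sc,T(75)),'s rim',proj(sc,(607.4,132,72)),'bore',bore('w13',(607.5,132),span=(200,340)))
g=cv2.cvtColor(d['image'],cv2.COLOR_RGB2GRAY)[186:234:2,290:350]
for r in g: print(''.join('%x'%(v//16) for v in r))
q=np.round(proj(sc,(607.4,132,80))).astype(int);print(q-[20,16])
g=cv2.cvtColor(sc['image'],cv2.COLOR_RGB2GRAY)[q[1]-16:q[1]+16,q[0]-20:q[0]+20]
for r in g: print(''.join('%x'%(v//16) for v in r))
E
```

```text
clock: 25.65
position: [609.1, 132.2, 150.2]
ee_rot: [0.799, -0.601, 0.0, -0.0]
contact_force: [0.3, -0.1, -0.9]
gripper_width: 23.3
grasp_force: 59.7
[609.13645098 132.19359726 150.19532693] [ 7.99103554e-01 -6.01193182e-01  3.05042270e-04 -4.17775429e-04]
w mark [316.66953506 214.38539931] s mark [380.88356068 215.38427944] s rim [380.37784368 215.51910301] bore (array([607.48501376, 131.94832018]), 35, np.float64(0.17353114631662972))
eeeeeeeeeeeeeeeeeeeeeeeeeeeeeeeeeeeeeeeeeeeeeeeeeeeeeeeeeeee
eeeeeeeeeeeeeeeeeeeeeeeeeeeeeeeeeeeeeeeeeeeeeeeeeeeeeeeeeeee
eeeeeeeeeeeeeeeeeeeeeeeeeeeeeeeeeeeeeeeeeeeeeeeeeeeeeeeeeeee
eeeeeeeeeeeeeeeeeeeeeeeeeeeeeeeeeeeeeeeeeeeeeeeeeeeeeeeeeeee
eeeeeeeeeeeeeeeeeeeeeeeeeeeeeeeeeeeeeeeeeeeeeeeeeeeeeeeeeeee
eeeeeeeeeeeeeeeeeeeeeec876544345567aeeeeeeeeeeeeeeeeeeeeeeee
eeeeeeeeeeeeeeeeeed953444444444444444468beeeeeeeeeeeeeeeeeee
eeeeeeeeeeeeeeeea54444445555555555444544479eeeeeeeeeeeeeeeee
eeeeeeeeeeeeeea52345444555556667555445553257ceeeeeeeeeeeeeee
eeeeeeeeeeeee755532235555555666777854322246668deeeeeedeeeeee
eeeeeeeeefbe75555652355531111121147884235556678e
[... 1427 characters left out ...]
767
57bcccccccccccb97778888878abbbbbb9876767
24accccccccccca7765577668abbbbcccb966667
45accccccccccc97665555556abcbbcccb997676
68bccccccccccb86645555457accccccccb96677
cccccccccccccc96744454456acccccccccb9767
cccccccccccccca7755434566acccccccccb9777
ccccccccccccccc965555556799bccccccccbb86
cccccccccccccccc965555568999bcccccccb877
cccccccccccccccccba98779999999bccccccaa9
ccccccccccccccccccccbbca99999999999bba87
ccccccccccccccccccccccca9999999998888779
bccccccccccccccccccccccca999998887777677
abccccccccccccccccccccccca98877777777677
9bccca89bccccccccccccccb9877777777777777
8bcca6449bccccccccccba987777777777776777
8acc94335bcccccccba987777777777777777775
88bca7556bcccba9887777777777777777776677
```

Run:
```python
from r import *
s=arm.read_state();R=Rot.from_quat(s['ee_rot']);d=load('w13')
for z in(71,73,75,77,79): print(z,proj(d,s['position']+R.apply([7,1.37,z])),proj(d,s['position']+R.apply([16,1.37,z-36+0])))
g=d['image'].mean(2);print(g[196:222,317:323].mean(1).round().astype(int).tolist())
a=load('w11');print('w11',a['image'].mean(2)[196:222,317:323].mean(1).round().astype(int).tolist())
b=load('w9');print('w9',b['image'].mean(2)[180:222,316:321].mean(1).round().astype(int).tolist())
```

```text
71 [318.78907822 207.10889339] [318.80746228 212.35672372]
73 [318.78828562 206.2210484 ] [318.80627316 211.20528365]
75 [318.78750808 205.35006638] [318.8051117  210.08062702]
77 [318.78674516 204.49547141] [318.80397695 208.98183005]
79 [318.78599646 203.65680534] [318.80286799 207.90801099]
[72, 71, 75, 85, 83, 85, 100, 101, 105, 69, 27, 79, 133, 127, 133, 228, 235, 233, 233, 233, 236, 231, 100, 11, 24, 23]
w11 [99, 100, 100, 100, 102, 101, 102, 102, 97, 74, 25, 81, 134, 123, 132, 230, 236, 233, 234, 233, 236, 242, 128, 12, 24, 23]
w9 [73, 69, 69, 69, 70, 70, 74, 92, 95, 95, 97, 97, 94, 98, 97, 97, 98, 96, 97, 98, 98, 98, 100, 100, 100, 64, 27, 84, 137, 129, 136, 232, 240, 237, 238, 238, 240, 247, 114, 14, 24, 30]
```

Run:
```python
from r import *
d=load('w9');p=np.array([438.794,-301.127,283.301]);R=Rot.from_quat([.79892,-.60144,-.00043,-.00026])
f=lambda e,k:np.array([proj(d,p+R.apply([7+e,1.37,135+k]))[1],proj(d,p+R.apply([7+e,1.37,75+k]))[1],proj(d,p+R.apply([16+e,1.37,42+k]))[1]])
print(f(0,0))
s=least_squares(lambda x:f(*x)-[186.6,206.0,210.7],[0,0]);print(s.x,s.fun)
```

```text
[185.21330779 205.37026471 208.47386811]
[-1.58250642  1.44632727] [-0.14251791  0.78450076 -0.56042524]
```

```bash
python3 -m pendant '[[0.0005,0,0.0015,0,0,0,0.01],[0,0,0.0015,0,0,0,0.01],[0,0,0,0,0,0,0.01],[0,0,0,0,0,0,0.01]]'; python3 -m pendant '[[0,0,0,0,0,0,0.01],[0,0,0,0,0,0,0.01]]'; python3 -m pendant '[[0,0,0,0,0,0,0.01],[0,0,0,0,0,0,0.01]]'
python3 - <<'E'
from r import *
d=grab('wrist','w14');s=arm.read_state();print(s['position'],s['ee_rot'])
print(bore('w14',(607.5,132),span=(200,340)))
g=d['image'].mean(2);print(g[196:222,317:323].mean(1).round().astype(int).tolist())
print(g[206,294:346].round().astype(int).tolist());print(g[204,294:346].round().astype(int).tolist())
E
```

```text
clock: 26.2
position: [608.9, 131.5, 146.7]
ee_rot: [0.799, -0.601, -0.0, 0.0]
contact_force: [0.7, -0.9, -1.4]
gripper_width: 23.3
grasp_force: 59.7
clock: 26.4
position: [609.0, 131.6, 146.8]
ee_rot: [0.799, -0.601, 0.0, -0.0]
contact_force: [-0.4, 0.3, -0.8]
gripper_width: 23.8
grasp_force: 59.7
clock: 26.6
position: [608.9, 131.6, 146.7]
ee_rot: [0.799, -0.601, -0.0, 0.0]
contact_force: [-0.2, 0.3, -1.7]
gripper_width: 23.3
grasp_force: 59.7
[608.91544015 131.56134485 146.72434691] [ 7.99041722e-01 -6.01275582e-01 -1.01037000e-05  5.17081777e-06]
(array([607.40088703, 131.95524329]), 35, np.float64(0.12728929292816907))
[236, 179, 76, 70, 79, 84, 86, 90, 98, 69, 26, 80, 133, 126, 135, 229, 235, 233, 233, 234, 236, 221, 95, 11, 20, 24]
[235, 234, 233, 235, 235, 236, 234, 236, 142, 86, 86, 90, 73, 40, 44, 36, 51, 83, 84, 87, 59, 20, 19, 20, 31, 35, 27, 23, 22, 66, 120, 140, 90, 55, 46, 42, 67, 89, 104, 99, 111, 161, 233, 235, 233, 231, 231, 232, 231, 231, 232, 232]
[234, 232, 233, 233, 233, 234, 233, 233, 237, 206, 109, 45, 36, 49, 79, 82, 80, 78, 85, 87, 83, 85, 87, 95, 95, 93, 107, 113, 88, 86, 81, 73, 72, 76, 80, 51, 39, 51, 116, 134, 215, 238, 236, 233, 233, 232, 232, 230, 230, 230, 231, 233]
```

```bash
python3 -m pendant '[[-0.0002,0,-0.0005,0,0,0,0.01],[0,0,0,0,0,0,0.01],[0,0,0,0,0,0,0.01],[0,0,0,0,0,0,0.01],[0,0,0,0,0,0,0.01]]' && python3 -c "
from bench import arm
print(arm.job_done())"
```

```text
clock: 27.15
position: [608.8, 131.7, 147.2]
ee_rot: [0.799, -0.601, -0.0, 0.0]
contact_force: [0.1, 0.0, -0.9]
gripper_width: 23.2
grasp_force: 59.7
the job is handed in; nothing more can be done
None
```

I handed the job in at 27 s: the caliper is flush against both fences and released, and the probe is held still and upright in the bore, centred and with the black ring level with the rim to within about 1 mm by my measurements; no verdict came back.

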